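# Lock the printing plate with the flat-bladed key

### The arm

A 7-joint arm with a two-finger parallel gripper is mounted at the origin on the work surface. World frame = base frame: x ahead of the robot, y to its left, z up, the work surface at z = 0. Lengths are in m, angles in rad, forces in N, time in s.
With the tool pointing down it reaches from about 0.425 to 0.925 m from the base axis. Payload 6.8 kg.
Tool frame: the origin (TCP) lies at the very end of the fingers, on their centre line; the grasp point (between the pads) lies 19 mm behind it; z points along the fingers, y is the line along which they close (so a half turn about z gives the same grasp; the last joint's range is limited). The gripper opens to 85 mm and grips with 20 to 120 N. Pads are 22 mm wide; open, the fingers measure 114 mm over their backs; the gripper's body (76 mm by 85 mm) begins 54 mm behind the grasp point. The pads swing forward as they close: fully open they stand 13 mm farther back than shut.
Start: joints at [-1.377, 0.477, 0.022, 1.555, -0.011, 1.109, -0.083], TCP at [0.201, 0.645, 0.231] pointing down, gripper open.
Joint ranges: [-2.96, 2.96], [-0.34, 2.1], [-1.41, 1.46], [0.24, 2.44], [-1.37, 4.51], [0.17, 1.92], [-2.96, 2.96]. Speed limits (rad/s): [2.39, 2.39, 3.14, 3.14, 3.14, 3.14, 3.14].

### API

Orientations are given as a unit quaternion [w, x, y, z].
In Python, from station import get_obs, read_camera, hand_in gives the robot as it stands.
- The arm moves only by the tool arm_command, never from a script. Its argument "commands" is one flat list of numbers, 7 for each row, row after row: the shift along the tool's x, y, z in m, then the turn, a rotation vector about the tool's x, y, z in degrees, then the opening, from 0 (shut) to 1 (fully open). In form: [tx, ty, tz, rx, ry, rz, fingers, tx, ty, tz, rx, ry, rz, fingers, ...]. A call has 1 to 8 rows; each row is the pose to reach, as a shift and turn from the pose commanded when the call began, along the tool's axes at that moment; what a row does not reach only later rows make up. A row lasts 1/10 s, in which the tool goes at most 50 mm and 8.59 degrees, less where a joint would pass 70% of its speed; a pose out of reach is approached as far as the arm can. A call with a gripper value outside its range is refused whole. The fingers move at their own pace and stop on an object; "force" is the grip in N (left out, the last holds). Time passes only in rows, so rows that repeat a pose let the fingers close. It gives the time, the measured TCP pose, the force, the opening and the grip force at its end, in the units of the state.
- get_obs(): the state, without advancing time (a new reading comes with each control period).
- read_camera(name): name is "scene" or "side" or "wrist"; returns a dict with "img" (480x640x3 uint8, red, green, blue), "camera_matrix" (3x3 intrinsics, pixels), "pose" (4x4, takes a point from camera to world coordinates). Camera axes: x right, y down, z forward; pixel columns grow to the right and rows downward; lengths in m; the calibration is good to about 2 mm. A picture is of the moment at which its call begins. There is no depth.
- hand_in(): hands the job in; it is judged then, once.
The state is a dict: "t": time; "q": joint angles; "joint_vel": joint speeds; "joint_torque": joint torques, N m; "eef_pos": TCP position; "tool_rot": TCP orientation; "contact_force": force on the tool from outside, world axes, zero at the start; "torque": the same for the moment, N m; "gripper_width": opening from 0.0 (shut) to 1.0 (fully open); "grasp_force": force on a finger pad.
Only numpy, scipy, OpenCV 4.12 (cv2) and the standard library are available. Lean on these libraries where they do the work, as an engineer would, in place of code of your own. Each camera call takes 0.05 s, during which the arm holds its last target. There are 200 camera calls.

### The job

Of the two slotted cam locks that hold the printing plate on its bed, one is still open, its tongue not over the plate. Take the flat-bladed key (the one with the flat bar handle) from the wooden rack, set its blade fully down into the open lock's slot and turn it a quarter turn clockwise, seen from above, until it stops with the tongue over the plate. Let go and leave that key standing upright in the slot, and the other key in the rack.

Things in the scene. Friction and masses are not known exactly. Their poses are not given: they have to be found in the camera images.
- flat_key: Flat-bladed key, upright, 0.15 kg. Origin: centre of the blade's lower edge, z up. Blade 30 mm wide (its y), 5 thick (x), z 0 to 20; round flange 50 across, z 20 to 26; black flat bar handle 42 wide (y), 18 thick (x), z 26 to 76. Starts in a bay of a wooden rack (64 x 200 x 34 mm), flange on the rack's blocks, blade hanging free 14 mm above the table; lifts straight up.
- pin_key: The other key, in the rack's other bay 100 mm away: same flange, but a round pin 14 mm across instead of the blade and a round black handle 30 mm across. It does not fit the slot. Origin: centre of the pin's lower end, z up; handle from z = 26 to 76 mm.
- cam_slot (a point): Open lock: centre of its slot's mouth, on the turning axis, 51 mm above the table, z up. The slot runs along this frame's y between brass cheeks 60 mm long, ends open; 20 mm wide at the mouth, 9 from 14 mm depth, 22 deep. Seated, the key's flange rests on the cheeks, blade edge 20 mm below the mouth. A tongue sticks out under the 70 mm head to 64 mm along +y. Frame turns with the lock.
- cam (a joint): Turn of the open lock, rad, clockwise from above: starts at 0 to 0.25 (tongue beside the plate), hard stop 1.571 (tongue over the plate). Friction 0.1 N m, stays where left. The blade has about 8 degrees of play each way in the slot: turn the key that much further. The twin lock, 160 mm away on the bed is already shut, its slot about a quarter turn from this one's.

How it is judged:
By the outcome, as a careful person would: the job done as asked, in the order asked, and still so for the second after the job is handed in, with the robot touching nothing.
It also fails if it takes over 42 s, if anything falls off the work surface, if the arm or the gripper's body presses on something with over 40 N, if the wrist force passes 120 N, or if a joint passes its speed limit or range.

## Working session

There is one attempt and no reset: what is moved stays moved. The work goes in short steps, Python scripts to look and compute and a tool call to move; the robot and the scene stay as the last step left them, time stands still between calls to the robot, and variables do not carry over. Pictures are saved under pics/ and viewed, at most 10 in all, crops included, and the job is handed in when it is done.

Besides the shell and the picture viewer there is one more tool, called after "Call:" as a command line: name --argument value ..., lists and objects as JSON in quotes. arm_command: Moves the arm, as the interface text tells. Its arguments: {"type":"object","properties":{"commands":{"type":"array","items":{"type":"number"}},"force":{"type":"number"}},"required":["commands"]}

```bash
mkdir -p pics
python3 - <<'E'
from station import *
import cv2,numpy as np
o=get_obs();print(o)
for n in("scene","side","wrist"):
    c=read_camera(n);cv2.imwrite(f"pics/{n}0.png",c["img"][:,:,::-1]);print(n,c["camera_matrix"].round(1).tolist(),c["pose"].round(3).tolist())
a=[cv2.imread(f"pics/{n}0.png") for n in("scene","side")]
E
```

```text
{'t': 0.0, 'q': array([-1.37708752,  0.47781948,  0.02232849,  1.55648479, -0.0114913 ,
        1.10931069, -0.08311245]), 'joint_vel': array([-3.15862628e-04,  1.23043819e-05, -5.66648052e-04, -3.56982567e-04,
       -1.92227513e-03, -2.63366562e-04, -9.70035112e-04]), 'joint_torque': array([-9.55179858e-04, -5.96449149e+01,  1.60750654e+00, -2.81188291e+01,
        1.24793197e-02,  9.43943218e-03,  1.23641402e-05]), 'eef_pos': array([0.20047139, 0.64389881, 0.23029845]), 'tool_rot': array([-7.03895591e-05,  1.50321043e-01,  9.88636782e-01, -9.44488848e-04]), 'contact_force': array([ 0.54098233,  0.61475619, -0.23212506]), 'torque': array([0.02203894, 0.05656675, 0.02270885]), 'grasp_force': 0.0, 'gripper_width': 0.996775027667888}
scene [[552.3, 0.0, 318.2], [0.0, 552.3, 237.9], [0.0, 0.0, 1.0]] [[-0.7, 0.467, -0.54, 0.956], [0.714, 0.471, -0.519, 0.404], [0.012, -0.748, -0.663, 0.596], [0.0, 0.0, 0.0, 1.0]]
side [[453.0, 0.0, 313.2], [0.0, 453.0, 240.1], [0.0, 0.0, 1.0]] [[0.998, -0.023, 0.052, 0.496], [-0.055, -0.63, 0.775, -0.621], [0.015, -0.776, -0.63, 0.543], [0.0, 0.0, 0.0, 1.0]]
wrist [[340.4, 0.0, 312.8], [0.0, 340.4, 243.3], [0.0, 0.0, 1.0]] [[0.297, 0.914, 0.276, 0.13], [0.955, -0.285, -0.086, 0.666], [-0.001, 0.289, -0.957, 0.372], [0.0, 0.0, 0.0, 1.0]]
```

View pics/scene0.png

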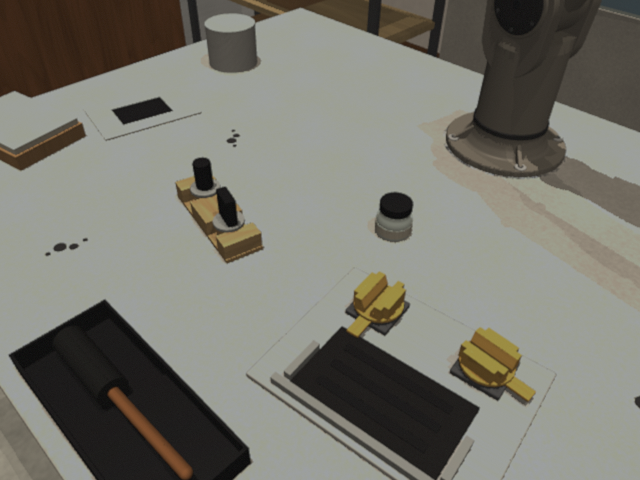

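View pics/side0.png

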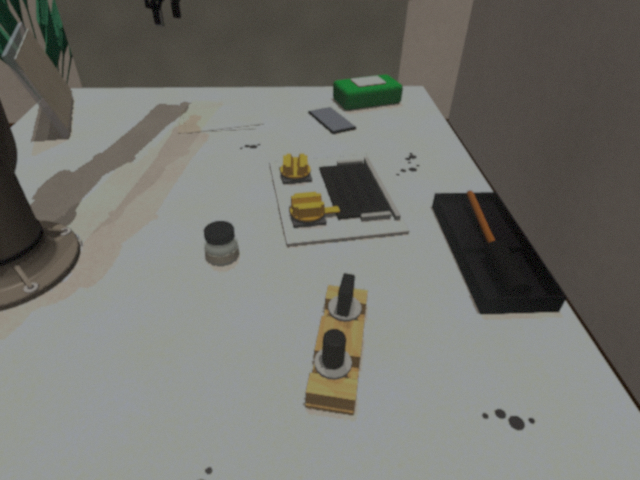

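The scene view shows the flat key at about (228,205) and the pin key at (203,175). The open lock is at (490,358), with its tongue pointing off the plate toward (530,392). In the side view the flat key is at (347,292) and the open lock at (295,168). I'll zoom in for accuracy.

Run:
```python
import cv2,numpy as np
s=cv2.imread("pics/scene0.png");d=cv2.imread("pics/side0.png")
f=lambda im,x,y,w,h,k:cv2.resize(im[y:y+h,x:x+w],None,fx=k,fy=k,interpolation=cv2.INTER_CUBIC)
A=np.vstack([np.hstack([f(s,190,170,80,60,5),f(s,440,315,100,75,4)]),np.hstack([f(d,310,260,80,60,5),f(d,260,140,80,60,5)])])
cv2.imwrite("pics/crop1.png",A)
```

```text
(no output)
```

View pics/crop1.png

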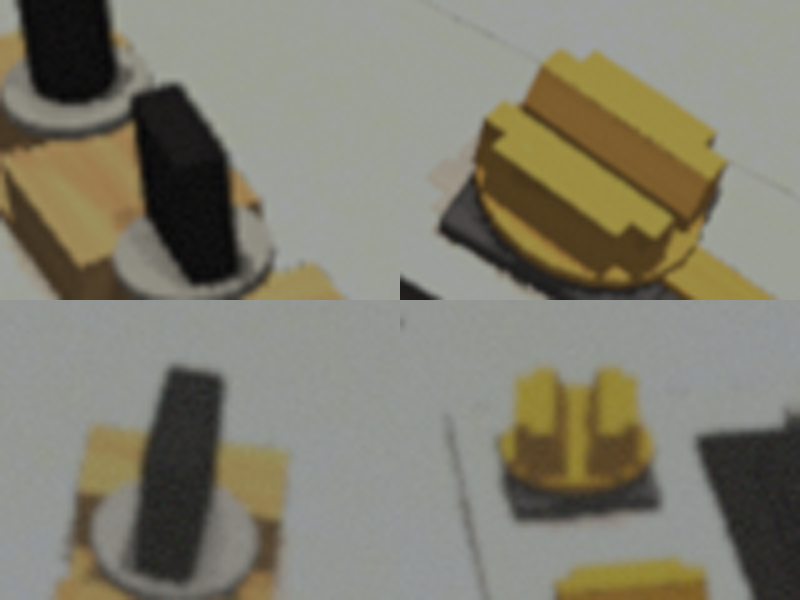

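The crops give these points:

| Point | Scene px | Side px |
|---|---|---|
| Flat key handle top centre | (225.8,195.4) | (347.4,283) |
| Slot mouth centre | (493.7,349.2) | (295.4,160) |

I'll triangulate these on known heights.

```bash
cat > h.py <<'E'
import numpy as np, pickle
from station import *
from scipy.spatial.transform import Rotation as R
def onplane(c,u,v,z):
    P=c["pose"];d=P[:3,:3]@np.linalg.inv(c["camera_matrix"])@[u,v,1];o=P[:3,3]
    return (o+d*(z-o[2])/d[2])[:2]
def proj(c,p):
    P=c["pose"];q=c["camera_matrix"]@(P[:3,:3].T@(np.array(p)-P[:3,3]));return q[:2]/q[2]
def toolR():
    w=get_obs()["tool_rot"];return R.from_quat([w[1],w[2],w[3],w[0]])
E
python3 - <<'E'
from h import *
s=read_camera("scene");d=read_camera("side")
pickle.dump((s,d),open("c.pkl","wb"))
print("key",onplane(s,225.8,195.4,.09),onplane(d,347.4,283,.09))
print("slot",onplane(s,493.7,349.2,.051),onplane(d,295.4,160,.051))
S=lambda x,y,z:onplane(s,190+x/5,170+y/5,z)
a=S(202,161,.09)-S(156,92,.09);print("key long dir",a,np.degrees(np.arctan2(a[1],a[0])))
a=S(210,279,.04)-S(0,0,.04)
L=lambda x,y,z:onplane(s,440+(x-400)/4,315+y/4,z)
for p in [((547,65),(712,160)),((520,105),(680,210)),((525,105),(690,222)),((600,55),(715,135)),((497,145),(620,235))]:
    a=L(*p[1],.051)-L(*p[0],.051);print("slot",np.degrees(np.arctan2(a[1],a[0])),np.linalg.norm(a))
t=onplane(s,532,392,.025);print("tongue",t)
print(toolR().as_matrix().round(3))
E
```

```text
key [ 0.57479528 -0.15691946] [ 0.57727656 -0.162663  ]
slot [0.50709363 0.27171582] [0.5134073  0.26504693]
key long dir [0.0116254  0.03678594] 72.46198266272324
slot 94.07545909727781 0.055344522792201235
slot 90.38589354933814 0.05496463546622304
slot 87.62172366128428 0.05817864309591004
slot 86.76963434659162 0.04154468253664717
slot 87.38615940029023 0.043609249054597884
tongue [0.50850955 0.33110921]
[[-0.955  0.297 -0.   ]
 [ 0.297  0.955 -0.001]
 [-0.    -0.001 -1.   ]]
```

Call:
arm_command --commands '[-0.39,-0.24,0,0,0,43,1,-0.39,-0.24,0,0,0,43,1,-0.39,-0.24,0,0,0,43,1,-0.39,-0.24,0,0,0,43,1,-0.39,-0.24,0,0,0,43,1,-0.39,-0.24,0,0,0,43,1,-0.39,-0.24,0,0,0,43,1,-0.39,-0.24,0,0,0,43,1]'

```text
t: 1.05
eef_pos: [0.4646, 0.3415, 0.2315]
tool_rot: [-0.0, 0.502, 0.865, 0.0]
contact_force: [0.9, 0.5, -0.3]
gripper_width: 1.0
grasp_force: 0.0
```

```bash
cat >> h.py <<'E'
def yaw():
    y=toolR().as_matrix()[:,1];return np.degrees(np.arctan2(y[1],y[0]))
def delta(p,yawdeg):
    o=get_obs();d=toolR().inv().apply(np.array(p)-o["eef_pos"])
    print("t",o["t"],"pos",o["eef_pos"].round(4),"yaw",yaw().round(2),"q",o["q"].round(2),"shift",d.round(4),"rz",round((yaw()-yawdeg+180)%360-180,2),"F",o["contact_force"].round(1),"w",round(o["gripper_width"],3),"g",o["grasp_force"])
E
python3 -c "
from h import *
delta([.576,-.16,.2],-18)"
```

```text
t 1.05 pos [0.4646 0.3415 0.2315] yaw 29.73 q [-0.98  0.32  0.3   1.81 -0.11  1.02 -0.12] shift [-0.4908 -0.1519  0.0313] rz 47.73 F [ 0.9  0.5 -0.3] w 1.0 g 0.0
```

Call:
arm_command --commands '[-0.49,-0.152,0.03,0,0,48,1,-0.49,-0.152,0.03,0,0,48,1,-0.49,-0.152,0.03,0,0,48,1,-0.49,-0.152,0.03,0,0,48,1,-0.49,-0.152,0.03,0,0,48,1,-0.49,-0.152,0.03,0,0,48,1,-0.49,-0.152,0.03,0,0,48,1,-0.49,-0.152,0.03,0,0,48,1]'

```text
t: 1.85
eef_pos: [0.55, -0.0485, 0.208]
tool_rot: [-0.0, 0.81, 0.586, 0.0]
contact_force: [0.7, 0.7, 0.7]
gripper_width: 0.999
grasp_force: 0.0
```

```bash
python3 -c "
from h import *
delta([.576,-.16,.19],-18)"
```

```text
t 1.85 pos [ 0.55   -0.0485  0.208 ] yaw -18.26 q [-0.51  0.34  0.6   1.91 -0.23  0.96 -0.12] shift [-0.0977  0.0596  0.018 ] rz -0.26 F [0.7 0.7 0.7] w 0.999 g 0.0
```

Call:
arm_command --commands '[-0.098,0.06,0.018,0,0,0,1,-0.098,0.06,0.018,0,0,0,1,-0.098,0.06,0.018,0,0,0,1,-0.098,0.06,0.018,0,0,0,1,-0.098,0.06,0.018,0,0,0,1]'

```text
t: 2.35
eef_pos: [0.5759, -0.1581, 0.1897]
tool_rot: [-0.0, 0.811, 0.586, -0.0]
contact_force: [0.6, 0.2, 0.9]
gripper_width: 0.997
grasp_force: 0.0
```

Run:
```python
from h import *
import cv2
delta([.576,-.16,.19],-18)
c=read_camera("wrist");pickle.dump(c,open("w1.pkl","wb"));cv2.imwrite("pics/w1.png",c["img"][:,:,::-1])
print(proj(c,[.576,-.16,.09]))
```

```text
t 2.35 pos [ 0.5759 -0.1581  0.1897] yaw -18.3 q [-0.29  0.44  0.6   1.82 -0.3   0.97  0.12] shift [-0.0018  0.0007 -0.0003] rz -0.3 F [0.6 0.2 0.9] w 0.997 g 0.0
[314.12851682 246.31422466]
```

View pics/w1.png

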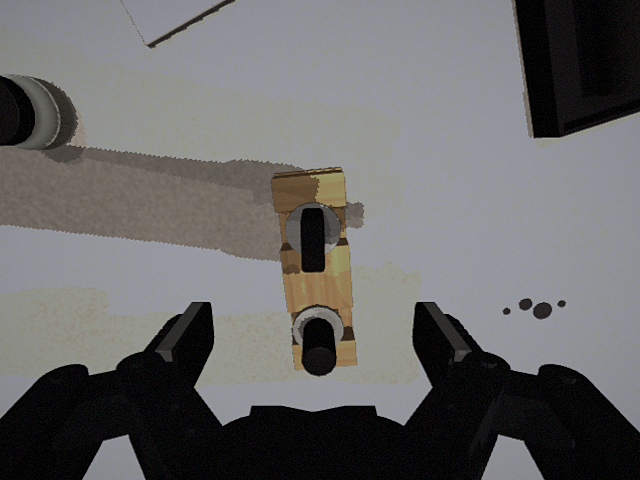

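The wrist view shows the flat key's black handle at about x 301–325, y 207–272, nearly aligned with the tool. The pin key is at (318,345). I'll fit the handle's silhouette.

```bash
cat >> h.py <<'E'
import cv2
from scipy.optimize import minimize
def fitbox(c,mask,p0,z0,z1,wy=.042,wx=.018):
    def cost(p):
        b=np.radians(p[2]);ey=np.array([np.cos(b),np.sin(b)]);ex=np.array([ey[1],-ey[0]])
        pts=np.array([proj(c,[*(np.array(p[:2])/1000+i*wx/2*ex+j*wy/2*ey),z]) for i in(-1,1) for j in(-1,1) for z in(z0,z1)],np.float32)
        m=np.zeros(mask.shape,np.uint8);cv2.fillConvexPoly(m,np.round(cv2.convexHull(pts)*16).astype(np.int32),1,cv2.LINE_8,4)
        return float((m!=mask).sum())
    best=min((minimize(cost,np.add(p0,d),method="Nelder-Mead",options=dict(initial_simplex=np.add(p0,d)+np.array([[0,0,0],[3,0,0],[0,3,0],[0,0,5]]))) for d in([0,0,0],[2,2,3],[-2,-2,-3])),key=lambda r:r.fun)
    return best.x,best.fun,mask.sum()
E
python3 - <<'E'
from h import *
c=pickle.load(open("w1.pkl","rb"));g=c["img"].max(2)
m=np.zeros(g.shape,np.uint8);m[195:280,290:335]=(g[195:280,290:335]<45)
m=cv2.morphologyEx(m,cv2.MORPH_OPEN,np.ones((5,5)))
print(fitbox(c,m,[576,-160,72],.04,.09))
E
```

```text
(array([ 575.07591487, -158.46665983,   72.40406462]), np.float64(186.0), np.uint64(1461))
```

Call:
arm_command --commands '[-0.001,0,0.05,0,0,0,1,-0.001,0,0.1,0,0,0,1,-0.001,0,0.12,0,0,0,1,-0.001,0,0.14,0,0,0,1,-0.001,0,0.14,0,0,0,0.5,-0.001,0,0.14,0,0,0,0,-0.001,0,0.14,0,0,0,0,-0.001,0,0.14,0,0,0,0]' --force 60

```text
t: 3.2
eef_pos: [0.5767, -0.1594, 0.0514]
tool_rot: [0.001, 0.81, 0.586, 0.001]
contact_force: [0.2, -0.6, -0.0]
gripper_width: 0.329
grasp_force: 0.0
```

Call:
arm_command --commands '[0,0,0,0,0,0,0,0,0,0,0,0,0,0,0,0,0,0,0,0,0,0,0,0,0,0,0,0]'

```text
t: 3.6
eef_pos: [0.5766, -0.1595, 0.0511]
tool_rot: [0.0, 0.811, 0.586, 0.001]
contact_force: [-1.0, 2.2, 6.0]
gripper_width: 0.207
grasp_force: 59.0
```

Call:
arm_command --commands '[0,0,-0.02,0,0,0,0,0,0,-0.05,0,0,0,0,0,0,-0.1,0,0,0,0,0,0,-0.14,0,0,0,0,0,0,-0.14,0,0,0,0]'

```text
t: 4.1
eef_pos: [0.5789, -0.1612, 0.1958]
tool_rot: [0.003, 0.811, 0.585, 0.004]
contact_force: [0.4, -0.4, -1.1]
gripper_width: 0.2
grasp_force: 58.9
```

```bash
python3 -c "
from h import *
delta([.51,.34,.19],-1)"
```

```text
t 4.1 pos [ 0.5789 -0.1612  0.1958] yaw -18.34 q [-0.29  0.44  0.61  1.81 -0.3   0.97  0.12] shift [ 0.4541 -0.2231  0.0045] rz -17.34 F [ 0.4 -0.4 -1.1] w 0.2 g 58.8710081577301
```

Call:
arm_command --commands '[0.05,-0.025,0,0,0,-3,0,0.1,-0.05,0,0,0,-6,0,0.145,-0.07,0,0,0,-9,0,0.19,-0.095,0,0,0,-12,0,0.235,-0.115,0,0,0,-15,0,0.28,-0.135,0,0,0,-17,0,0.325,-0.16,0,0,0,-17,0,0.37,-0.18,0,0,0,-17,0]'

```text
t: 4.9
eef_pos: [0.5208, 0.2382, 0.1892]
tool_rot: [-0.0, 0.715, 0.699, -0.001]
contact_force: [2.4, -0.6, -1.1]
gripper_width: 0.205
grasp_force: 58.9
```

```bash
python3 -c "
from h import *
delta([.51,.34,.19],-1)"
```

```text
t 4.9 pos [0.5208 0.2382 0.1892] yaw -1.3 q [-0.9   0.38  0.46  1.87 -0.2   0.94 -0.37] shift [ 0.1015 -0.0131 -0.0008] rz -0.3 F [ 2.4 -0.6 -1.1] w 0.205 g 58.94250512123108
```

Call:
arm_command --commands '[0.05,-0.006,0,0,0,0,0,0.09,-0.012,0,0,0,0,0,0.102,-0.013,0,0,0,0,0,0.102,-0.013,0,0,0,0,0,0.102,-0.013,0,0,0,0,0]'

```text
t: 5.4
eef_pos: [0.5117, 0.3369, 0.1893]
tool_rot: [0.0, 0.716, 0.699, -0.001]
contact_force: [-0.2, -1.5, -1.9]
gripper_width: 0.202
grasp_force: 58.9
```

Run:
```python
from h import *
delta([.51,.268,.19],-1)
c=read_camera("wrist");pickle.dump(c,open("w2.pkl","wb"));cv2.imwrite("pics/w2.png",c["img"][:,:,::-1])
print(proj(c,[.51,.268,.051]))
```

```text
t 5.4 pos [0.5117 0.3369 0.1893] yaw -1.38 q [-1.01  0.44  0.43  1.77 -0.22  0.97 -0.51] shift [-0.0689 -0.     -0.0006] rz -0.38 F [-0.2 -1.5 -1.9] w 0.202 g 58.941038846969604
[313.14201998 304.01460145]
```

View pics/w2.png

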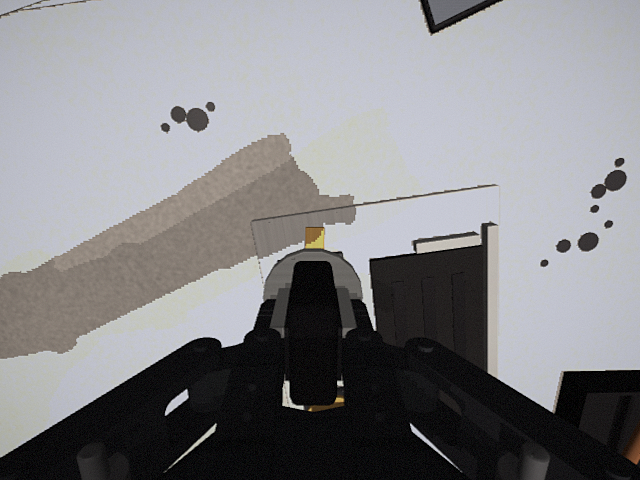

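The camera faces tool +x, so the held key hides the lock; only its tongue shows, at (314,238). I'll back off to y≈0.2 to see it.

Call:
arm_command --commands '[-0.05,0,0,0,0,0,0,-0.1,0,0,0,0,0,0,-0.137,0,0,0,0,0,0,-0.137,0,0,0,0,0,0,-0.137,0,0,0,0,0,0]'

```text
t: 5.95
eef_pos: [0.5089, 0.199, 0.1904]
tool_rot: [-0.0, 0.717, 0.697, 0.0]
contact_force: [0.4, 1.0, -1.8]
gripper_width: 0.204
grasp_force: 58.9
```

Run:
```python
from h import *
delta([.51,.268,.19],-1)
c=read_camera("wrist");pickle.dump(c,open("w3.pkl","wb"))
print(proj(c,[.51,.268,.051]))
im=cv2.resize(c["img"][90:390,120:520,::-1],None,fx=2,fy=2,interpolation=cv2.INTER_CUBIC)
cv2.imwrite("pics/w3.png",im)
```

```text
t 5.95 pos [0.5089 0.199  0.1904] yaw -1.61 q [-0.87  0.33  0.47  1.93 -0.19  0.92 -0.33] shift [ 0.069  -0.0008  0.0004] rz -0.61 F [ 0.4  1.  -1.8] w 0.204 g 58.91705095767975
[312.11517931 146.45429635]
```

View pics/w3.png

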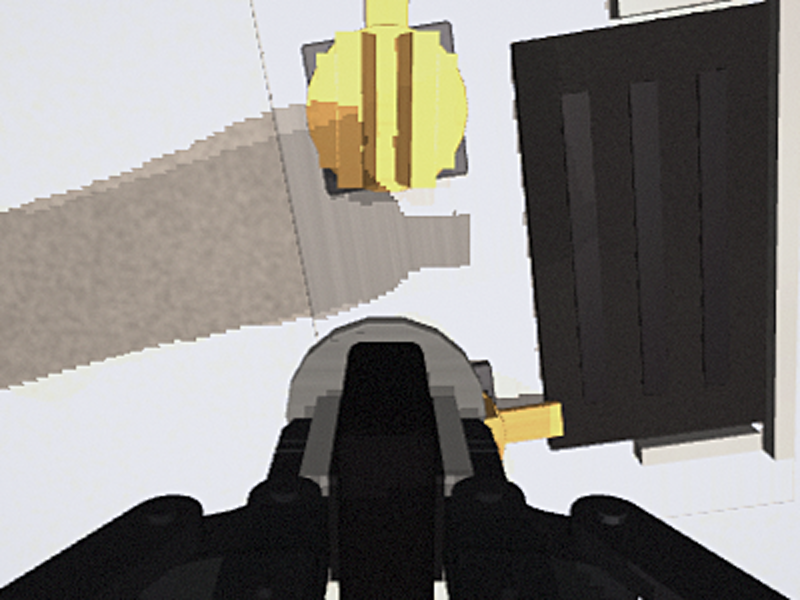

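The lock is in clear view. The slot mouth runs vertically at crop x≈387, with its centre near y≈109, so full-frame about (313.5,144.5). It is parallel to the tool's x axis, and the held key is centred on the same column.

Run:
```python
from h import *
c=pickle.load(open("w3.pkl","rb"))
p=onplane(c,313.5,144.5,.051);print(p)
a=onplane(c,120+387/2,90+35/2,.051);b=onplane(c,120+387/2,90+185/2,.051);print(a,b,np.degrees(np.arctan2(*(a-b)[::-1])))
h=onplane(c,120+386/2,90+346/2,.02);print(h)
# direct colour-based: head outline centre on base-disc level, darker brown band centre
im=c["img"].astype(int);y=(im[...,0]-im[...,2]>60);y[:98]=0;y[190:]=0
print([ (r,np.where((im[r,270:360,0]<150)&y[r,270:360])[0]+270) for r in (110,125,138)])
delta([*p,.12],-1.6)
```

```text
[0.51114128 0.26945982]
[0.51189889 0.29682253] [0.51031444 0.23959641] 88.41401718821889
[0.50766855 0.15835179]
[(110, array([307, 320, 321, 323, 324, 325])), (125, array([307, 320, 321, 322, 324, 325])), (138, array([307, 319, 320, 321, 322, 323, 324, 325]))]
t 6.0 pos [0.5087 0.2008 0.1902] yaw -1.45 q [-0.87  0.33  0.47  1.93 -0.19  0.92 -0.33] shift [0.0687 0.0007 0.0702] rz 0.15 F [-0.4  0.4 -1.7] w 0.209 g 58.916375041007996
```

Call:
arm_command --commands '[0.035,0.001,0,0,0,0,0,0.068,0.001,0,0,0,0,0,0.068,0.001,0.03,0,0,0,0,0.068,0.001,0.06,0,0,0,0,0.068,0.001,0.07,0,0,0,0,0.068,0.001,0.07,0,0,0,0,0.068,0.001,0.07,0,0,0,0]'

```text
t: 6.7
eef_pos: [0.5117, 0.2702, 0.1209]
tool_rot: [0.0, 0.715, 0.699, 0.001]
contact_force: [0.4, 0.4, -1.8]
gripper_width: 0.201
grasp_force: 59.0
```

Run:
```python
from h import *
delta([.511,.269,.068],-1.6)
f=lambda im,x,y,w,h,k:cv2.resize(im[y:y+h,x:x+w,::-1],None,fx=k,fy=k,interpolation=cv2.INTER_CUBIC)
s=read_camera("scene");d=read_camera("side")
cv2.imwrite("pics/chk.png",np.hstack([f(s["img"],440,270,100,120,4),f(d["img"],245,100,100,120,4)]))
```

```text
t 6.7 pos [0.5117 0.2702 0.1209] yaw -1.3 q [-0.91  0.47  0.41  1.91 -0.26  0.81 -0.38] shift [-0.0013 -0.0008  0.0529] rz 0.3 F [ 0.4  0.4 -1.8] w 0.201 g 59.02630805969238
```

View pics/chk.png

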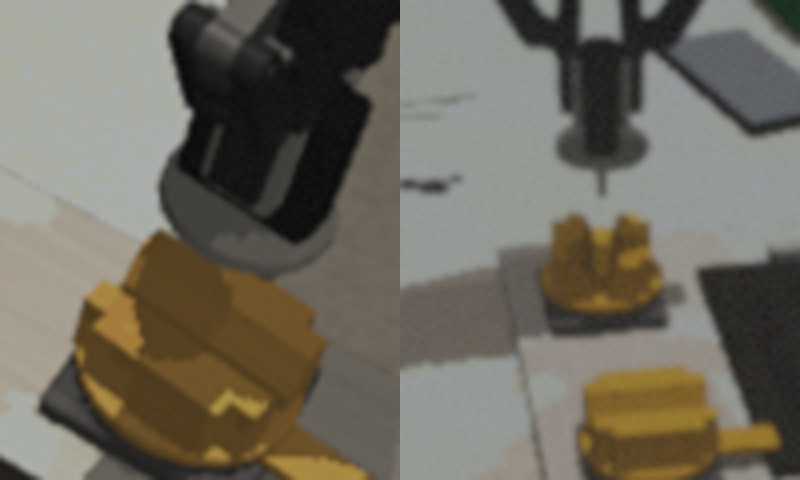

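In the side view the blade hangs upright at x≈602, right over the slot centre at x≈601. I'll lower it.

Call:
arm_command --commands '[-0.001,0,0.015,0,0,0,0,-0.001,0,0.025,0,0,0,0,-0.001,0,0.033,0,0,0,0,-0.001,0,0.039,0,0,0,0,-0.001,0,0.044,0,0,0,0,-0.001,0,0.048,0,0,0,0,-0.001,0,0.052,0,0,0,0,-0.001,0,0.052,0,0,0,0]'

```text
t: 7.6
eef_pos: [0.5113, 0.2689, 0.0682]
tool_rot: [-0.0, 0.715, 0.699, 0.0]
contact_force: [0.6, -0.6, -1.3]
gripper_width: 0.203
grasp_force: 59.2
```

```bash
python3 -c "
from h import *
delta([.511,.269,.068],-1.6);print(get_obs()['torque'])"
```

```text
t 7.6 pos [0.5113 0.2689 0.0682] yaw -1.31 q [-0.88  0.55  0.37  1.94 -0.3   0.7  -0.35] shift [ 0.     -0.0003  0.0002] rz 0.29 F [ 0.6 -0.6 -1.3] w 0.203 g 59.16196525096893
[0.00657565 0.00738961 0.04792433]
```

Call:
arm_command --commands '[0,0,0.001,0,0,0,0,0,0,0.002,0,0,0,0,0,0,0.002,0,0,0,0]'

```text
t: 7.9
eef_pos: [0.5113, 0.2689, 0.0681]
tool_rot: [-0.0, 0.715, 0.699, 0.0]
contact_force: [-7.2, -2.4, 19.4]
gripper_width: 0.202
grasp_force: 62.1
```

Call:
arm_command --commands '[0,0,-0.001,0,0,4,0,0,0,-0.001,0,0,11,0,0,0,-0.001,0,0,18,0,0,0,-0.001,0,0,25,0,0,0,-0.001,0,0,32,0,0,0,-0.001,0,0,39,0,0,0,-0.001,0,0,46,0,0,0,-0.001,0,0,53,0]'

```text
t: 8.7
eef_pos: [0.512, 0.2692, 0.0682]
tool_rot: [-0.0, 0.953, 0.304, 0.001]
contact_force: [-1.4, -1.5, 6.7]
gripper_width: 0.202
grasp_force: 60.3
```

```bash
python3 -c "
from h import *
delta([.511,.269,.068],-1.6);print(get_obs()['torque'])"
```

```text
t 8.7 pos [0.512  0.2692 0.0682] yaw -54.55 q [-1.05  0.61  0.62  1.95 -0.51  0.74 -1.08] shift [-0.0009 -0.0004  0.0002] rz -52.95 F [-1.4 -1.5  6.7] w 0.202 g 60.29727816581726
[-0.43819126  0.30207567  0.15438961]
```

Call:
arm_command --commands '[0,0,0,0,0,6,0,0,0,0,0,0,12,0,0,0,0,0,0,18,0,0,0,0,0,0,24,0,0,0,0,0,0,30,0,0,0,0,0,0,34,0,0,0,0,0,0,37,0,0,0,0,0,0,37,0]'

```text
t: 9.5
eef_pos: [0.512, 0.2687, 0.0681]
tool_rot: [-0.0, 1.0, -0.012, 0.001]
contact_force: [-1.9, -1.6, 10.7]
gripper_width: 0.205
grasp_force: 60.6
```

```bash
python3 -c "
from h import *
delta([.511,.269,.068],-1.6);print(get_obs()['torque'])"
```

```text
t 9.5 pos [0.512  0.2687 0.0681] yaw -91.38 q [-1.16  0.67  0.79  1.96 -0.66  0.79 -1.59] shift [-0.001  -0.0003  0.0001] rz -89.78 F [-1.9 -1.6 10.7] w 0.205 g 60.6061452627182
[-0.54691545  0.44732067 -0.01142804]
```

Call:
arm_command --commands '[0,0,0,0,0,2,0,0,0,0,0,0,4,0,0,0,0,0,0,4,0]'

```text
t: 9.8
eef_pos: [0.5119, 0.2687, 0.0681]
tool_rot: [-0.0, 0.999, -0.045, 0.001]
contact_force: [-1.9, -2.6, 9.9]
gripper_width: 0.201
grasp_force: 61.0
```

```bash
python3 -c "
from h import *
delta([.511,.269,.068],-1.6);print(get_obs()['torque'])"
```

```text
t 9.8 pos [0.5119 0.2687 0.0681] yaw -95.21 q [-1.17  0.68  0.81  1.96 -0.68  0.8  -1.64] shift [-0.0009 -0.0002  0.0001] rz -93.61 F [-1.9 -2.6  9.9] w 0.201 g 60.9958291053772
[-0.72446865  0.47735719  0.70754169]
```

Call:
arm_command --commands '[0,0,0,0,0,2,0,0,0,0,0,0,4,0,0,0,0,0,0,4,0]'

```text
t: 10.1
eef_pos: [0.5119, 0.2687, 0.0682]
tool_rot: [0.0, 0.997, -0.079, 0.001]
contact_force: [-3.6, -3.8, 10.1]
gripper_width: 0.207
grasp_force: 71.4
```

```bash
python3 -c "
from h import *
delta([.511,.269,.068],-1.6);print(get_obs()['torque'])"
```

```text
t 10.1 pos [0.5119 0.2687 0.0682] yaw -99.02 q [-1.18  0.68  0.82  1.96 -0.69  0.81 -1.7 ] shift [-0.0009 -0.0002  0.0002] rz -97.42 F [-3.6 -3.8 10.1] w 0.207 g 71.36927247047424
[-0.80970902  0.52052867  1.8665941 ]
```

Torque rose to 1.9 N m, so it's against the hard stop. I'll ease back within the play, then let go and rise.

Call:
arm_command --commands '[0,0,-0.001,0,0,-4,0,0,0,-0.001,0,0,-5,0,0,0,-0.001,0,0,-5,0,0,0,-0.001,0,0,-5,0.3,0,0,-0.001,0,0,-5,0.5,0,0,-0.001,0,0,-5,0.8,0,0,-0.001,0,0,-5,0.8,0,0,-0.001,0,0,-5,0.8]'

```text
t: 10.9
eef_pos: [0.5109, 0.269, 0.0679]
tool_rot: [-0.0, 0.999, -0.038, -0.0]
contact_force: [0.3, 0.3, 0.2]
gripper_width: 0.799
grasp_force: 0.0
```

Call:
arm_command --commands '[0,0,-0.01,0,0,0,0.8,0,0,-0.03,0,0,0,0.8,0,0,-0.06,0,0,0,0.8,0,0,-0.1,0,0,0,0.8,0,0,-0.14,0,0,0,0.8,0,0,-0.17,0,0,0,0.8,0,0,-0.17,0,0,0,0.8]'

```text
t: 11.6
eef_pos: [0.5135, 0.2693, 0.2427]
tool_rot: [-0.002, 0.999, -0.038, 0.003]
contact_force: [0.6, -0.1, -0.5]
gripper_width: 0.8
grasp_force: 0.0
```

Run:
```python
from h import *
delta([.511,.269,.068],-1.6)
f=lambda im,x,y,w,h,k:cv2.resize(im[y:y+h,x:x+w,::-1],None,fx=k,fy=k,interpolation=cv2.INTER_CUBIC)
s=read_camera("scene");d=read_camera("side");w=read_camera("wrist")
cv2.imwrite("pics/chk2.png",np.vstack([np.hstack([f(s["img"],420,280,133,100,3)[:300,:400],f(d["img"],245,110,133,100,3)[:300,:400]]),
 np.hstack([cv2.resize(s["img"][...,::-1],(400,300)),cv2.resize(w["img"][...,::-1],(400,300))])[:, :798]]))
```

```text
t 11.6 pos [0.5135 0.2693 0.2427] yaw -94.33 q [-1.34  0.46  1.02  1.83 -0.45  1.09 -1.8 ] shift [-0.0035  0.0014  0.1747] rz -92.73 F [ 0.6 -0.1 -0.5] w 0.8 g 0.0
```

View pics/chk2.png

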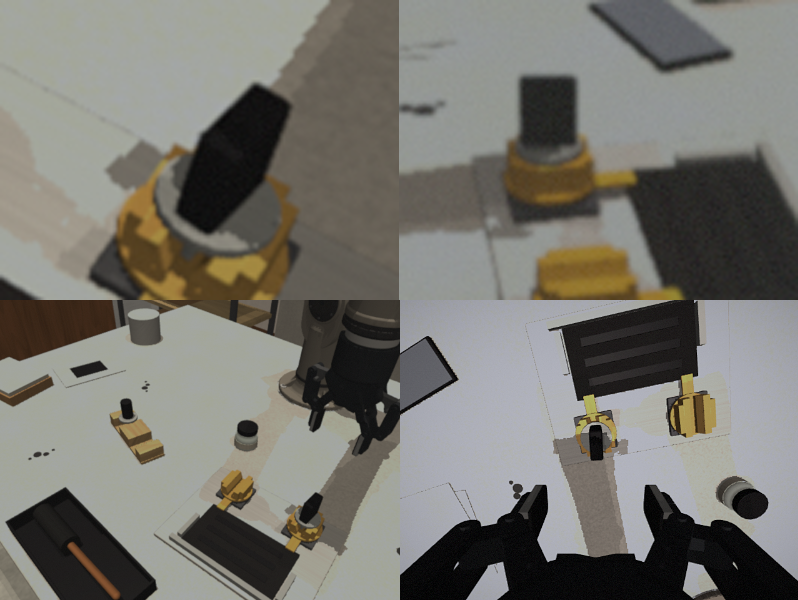

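The tongue now reaches onto the plate, at (588,405) in the wrist panel, parallel to its twin at (687,385). The key stands upright with its flange on the cheeks, the pin key is still in the rack, and the gripper is clear.

```bash
python3 -c "
from station import *
print(hand_in())"
```

```text
the job is handed in; nothing more can be done
None
```

I turned the open lock to its stop with the flat key and handed the job in: the tongue is over the plate, the key is standing upright in the slot, and the pin key is still in the rack.

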